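Show which stone goes in which pendant setting

TASK

Show the apprentice jeweller the next pairing: point at the blue stone by holding the tool point straight above it, fingertips two to three centimetres clear, for two seconds, then point at the empty gold setting in the same way, and then press the green confirm button all the way down with the fingertips and let it spring back. Do not come down over the other stones or the silver setting, and leave the red button unpressed. Touch none of the things on the bench except the green button, and leave them all lying where they are.

Things in the scene. Friction and masses are not known exactly. Their poses are not given: they have to be found in the camera images.
- blue_top (a point): top of the dome of the cobalt-blue stone, on its upright axis; about 17.5 mm above the work surface. z is up
- blue_stone: loose polished domed round stone, cobalt-blue, 35 mm in diameter, 13.5 mm high, about 25 g, lying in its own dish; origin at the centre of its underside, z up
- blue_dish: loose white ceramic dish, 72 mm across the rim, 12 mm high, holding the cobalt-blue stone on its 4 mm thick floor; origin at the centre of its underside
- green_top (a point): top of the dome of the dark-green stone, on its upright axis; about 17.5 mm above the work surface. z is up
- green_stone: loose polished domed round stone, dark-green, 35 mm in diameter, 13.5 mm high, about 25 g, lying in its own dish; origin at the centre of its underside, z up
- green_dish: loose white ceramic dish, 72 mm across the rim, 12 mm high, holding the dark-green stone on its 4 mm thick floor; origin at the centre of its underside
- amber_top (a point): top of the dome of the orange-amber stone, on its upright axis; about 17.5 mm above the work surface. z is up
- amber_stone: loose polished domed round stone, orange-amber, 35 mm in diameter, 13.5 mm high, about 25 g, lying in its own dish; origin at the centre of its underside, z up
- amber_dish: loose white ceramic dish, 72 mm across the rim, 12 mm high, holding the orange-amber stone on its 4 mm thick floor; origin at the centre of its underside
- gold_centre (a point): centre of the mouth of the gold-coloured setting, on its upright axis; 28 mm above the work surface. z is up
- gold_disc: burgundy display disc fixed to the bench under the gold-coloured setting, 76 mm in diameter, 20 mm high; origin at the centre of its underside
- gold_setting: loose gold-coloured empty pendant setting: a shallow round cup of 42 mm outer diameter, 8 mm high, 3 mm wall, 2 mm floor, with a small hanging loop that reaches 33 mm from the centre along +x of its frame; it lies on top of a fixed burgundy display disc 76 mm in diameter and 20 mm high. Origin at the centre of its underside
- silver_centre (a point): centre of the mouth of the silver-grey setting, on its upright axis; 28 mm above the work surface. z is up
- silver_disc: burgundy display disc fixed to the bench under the silver-grey setting, 76 mm in diameter, 20 mm high; origin at the centre of its underside
- silver_setting: loose silver-grey empty pendant setting: a shallow round cup of 42 mm outer diameter, 8 mm high, 3 mm wall, 2 mm floor, with a small hanging loop that reaches 33 mm from the centre along +x of its frame; it lies on top of a fixed burgundy display disc 76 mm in diameter and 20 mm high. Origin at the centre of its underside
- confirm_top (a point): centre of the top of the green confirm button's cap (36 mm in diameter), about 22 mm above the work surface, on a light grey metal housing fixed to the bench; the cap is pressed straight down
- confirm_base: light grey metal round housing of the green button, 52 mm in diameter, 12 mm high, fixed to the bench; origin at the centre of its underside
- confirm (a joint): how far the green confirm button is pressed: 0 is up, 0.006 m is fully down (takes 5 N); it springs back when let go
- cancel_top (a point): centre of the top of the red cancel button's cap (36 mm in diameter), about 22 mm above the work surface, on a light grey metal housing fixed to the bench; the cap is pressed straight down
- cancel_base: light grey metal round housing of the red button, 52 mm in diameter, 12 mm high, fixed to the bench; origin at the centre of its underside
- cancel (a joint): how far the red cancel button is pressed: 0 is up, 0.006 m is fully down (takes 5 N); it springs back when let go
- jar: bystander: closed pale jar with a red lid, 60 mm in diameter, 58 mm high; origin at the centre of its underside
- pearls: bystander: dark wooden dish, 80 mm across, with three pearls in it, 24 mm high in all; origin at the centre of its underside
- pliers: bystander: small pliers with blue handles lying flat, about 122 mm long (67 mm to the handle ends along -x of its frame, 55 mm to the jaws along +x), 40 mm wide, 10 mm high; origin near the joint of the pliers, on the underside
There are look-alikes about, which are no part of the job. Of the things like the blue_stone, leave any that is pink; of the rest the smaller one is meant.

How it is judged (in metres and radians):
On the way, in this order (a step that is already met when the one before it is completed fails the run):
1. the tool point dwells just above the blue stone (horizontal distance between the grasp point and blue_top below 0.02 m and z of the grasp point in the frame of blue_top between 0.012 and 0.07 m), for 1.5 s.
2. the tool point dwells just above the gold setting (horizontal distance between the grasp point and gold_centre below 0.02 m and z of the grasp point in the frame of gold_centre between 0.012 and 0.07 m), for 1.5 s.
3. the green button is pressed down by the fingers (value of joint confirm above 0.0045 m and contact force between the fingers and confirm_base above 0.5 N), for 0.05 s.
At the end, for the whole second after the job is handed in: both buttons are up again (within 1.5 mm) and every stone, dish, setting and bystander lies within 5 mm of where it began (value of joint each of confirm, cancel below 0.0015 m and distance of each of blue_stone, green_stone, amber_stone, blue_dish, green_dish, amber_dish, gold_setting, silver_setting, jar, pearls, pliers from where it was at the start of the episode below 0.005 m); the robot touches nothing.
It fails at once if the robot touches anything on the bench other than the green button (contact force between any of the fingers, the arm and blue_stone above 0.3 N or contact force between any of the fingers, the arm and green_stone above 0.3 N or contact force between any of the fingers, the arm and amber_stone above 0.3 N or contact force between any of the fingers, the arm and blue_dish above 0.3 N or contact force between any of the fingers, the arm and green_dish above 0.3 N or contact force between any of the fingers, the arm and amber_dish above 0.3 N or contact force between any of the fingers, the arm and gold_setting above 0.3 N or contact force between any of the fingers, the arm and silver_setting above 0.3 N or contact force between any of the fingers, the arm and jar above 0.3 N or contact force between any of the fingers, the arm and pearls above 0.3 N or contact force between any of the fingers, the arm and pliers above 0.3 N or contact force between any of the fingers, the arm and gold_disc above 0.3 N or contact force between any of the fingers, the arm and silver_disc above 0.3 N or contact force between any of the fingers, the arm and cancel_base above 0.3 N).
It fails at once if something that should be left alone is moved by more than 5 mm (distance of any of blue_stone, green_stone, amber_stone, blue_dish, green_dish, amber_dish, gold_setting, silver_setting, jar, pearls, pliers from where it was at the start of the episode above 0.005 m).
It fails at once if the red button is pressed (value of joint cancel above 0.002 m).
It fails at once if the tool point comes down over a wrong stone or the silver setting (within 20 mm sideways and 60 mm above) ((horizontal distance between the grasp point and green_top below 0.02 m and z of the grasp point in the frame of green_top between 0.012 and 0.06 m) or (horizontal distance between the grasp point and amber_top below 0.02 m and z of the grasp point in the frame of amber_top between 0.012 and 0.06 m) or (horizontal distance between the grasp point and silver_centre below 0.02 m and z of the grasp point in the frame of silver_centre between 0.012 and 0.06 m)).
It also fails if it takes over 48 s, if anything falls off the work surface, if the arm or the gripper's body presses on something with over 40 N, if the wrist force passes 120 N, or if a joint passes its speed limit or range.

ROBOT

A 6-joint arm with a two-finger parallel gripper is mounted at the origin on the work surface. World frame = base frame: x ahead of the robot, y to its left, z up, the work surface at z = 0. Lengths are in mm, angles in degrees, forces in N, time in s.
With the tool pointing down it reaches from about 300 to 850 mm from the base axis. Payload 4.2 kg.
Tool frame: the origin (TCP) lies between the finger pads, 19 mm behind the fingertips; this is the grasp point; z points along the fingers, y is the line along which they close (so a half turn about z gives the same grasp; the last joint's range is limited). The gripper opens to 91 mm and grips with 3 to 60 N. Pads are 32 mm wide; open, the fingers measure 118 mm over their backs; the gripper's body (76 mm by 178 mm) begins 60 mm behind the grasp point.
Start: joints at [-1.146, 18.312, 89.639, -0, 72.044, -1.146], TCP at [575.014, 0, 232.776] pointing down, gripper open.
Joint ranges: [-177.97, 177.97], [-48.28, 115.42], [12.27, 149.76], [-77.06, 257.06], [2.81, 150.46], [-146.56, 146.56]. Speed limits (degrees/s): [147.25, 147.25, 180, 180, 180, 180].

INTERFACE

Orientations are given as [roll, pitch, yaw] about the fixed x, y, z axes, in that order (R = Rz(yaw) Ry(pitch) Rx(roll)).
In Python, from workcell import env, optics gives the robot as it stands. The module is installed in compiled form; this text tells all that it offers.
- The arm moves only by the tool send_rows, never from a script. Its argument "targets" is a list that holds one entry, the list of rows, each a list of 7 numbers: the turn, a rotation vector about the world's x, y, z scaled (see below), then the shift along the world's x, y, z scaled (see below), then the closure, from -1 (fully open) to 1 (shut). In form: [[[rx, ry, rz, x, y, z, gripper], ...]]. A call has 1 to 12 rows; each row shifts and turns the commanded pose from where the row before left it; what a row does not reach is not made up. The controller multiplies each number of a shift by 0.2 m and each number of a turn by pi/2 rad. A row lasts 1/10 s, in which the tool goes at most 50 mm and 8.59 degrees, less where a joint would pass 70% of its speed; a pose out of reach is approached as far as the arm can. A call with a number of a shift or a turn outside -1 to 1 is refused whole. A call with a gripper value outside its range is refused whole. The fingers move at their own pace and stop on an object; "grip_force" is the grip in N (left out, the last holds). Time passes only in rows, so rows that do not move let the fingers close. It gives the time, the measured TCP pose, the force, the opening and the grip force at its end, in the units of the state.
- env.state(): the state, without advancing time (a new reading comes with each control period).
- optics.grab_frame(name): name is "scene" or "side" or "wrist"; returns (picture, depth): 384x512x3 uint8, red, green, blue; 384x512 float32, mm along the optical axis (not along the pixel's ray), 0 where there is no reading.
- optics.camera_info(name): a dict with "camera_matrix" (3x3 intrinsics, pixels), "R" (3x3) and "t" (3): a world point X has camera coordinates R X + t; the wrist camera has in their place "mount" (4x4, takes a point from camera to tool coordinates, whose origin is the TCP and whose axes are the flange's). Camera axes: x right, y down, z forward; pixel columns grow to the right and rows downward; lengths in mm; the calibration is good to about 2 mm. A picture is of the moment at which its call begins: read the wrist's pose just before it. camera_info takes no time and is no camera call.
- env.job_done(): hands the job in; it is judged then, once.
Trained networks look in the newest picture that a camera, given by its name, has taken for a name from the list of things; names that differ only in an ending like _2 or _b are one class to them, and where a whole thing is asked for, a point or a joint stands for the part that bears it (a point fixed in the world has none). Each returns a list of dicts, best first, with "conf" (0 to 1); they miss things now and then, are a little off and sometimes report something else, mostly with a low value. They report only what shows in the picture. A call takes as long as a camera call. They do not tell look-alikes from the thing itself.
- optics.silhouettes(camera, name): "mask" (384x512 bool, what is visible of it) and "at" ([column, row] in pixels, amid what is visible of it).
- optics.place_of(camera, name): "at" ([column, row] in pixels: a listed point, or the origin of a listed thing).
The state is a dict: "time_s": time; "qpos": joint angles; "qvel": joint speeds; "effort": joint torques, N m; "ee_pos": TCP position; "ee_rot": TCP orientation; "force": force on the tool from outside, world axes, zero at the start; "torque": the same for the moment, N m; "gripper_width": finger opening in mm; "gripper_force": force on a finger pad.
Only numpy, scipy, OpenCV 4.12 (cv2) and the standard library are available. Lean on these libraries where they do the work, as an engineer would, in place of code of your own. Each camera call takes 0.05 s, during which the arm holds its last target. There are 200 camera calls.

## Working session

There is one attempt and no reset: what is moved stays moved. The work goes in short steps, Python scripts to look and compute and a tool call to move; the robot and the scene stay as the last step left them, time stands still between calls to the robot, and variables do not carry over. Pictures are saved under pics/ and viewed, at most 10 in all, crops included, and the job is handed in when it is done.

Besides the shell and the picture viewer there is one more tool, called as name(argument=value, ...), one argument or row to a line, values as JSON. send_rows: Moves the arm, as the interface text tells. Its arguments: {"type":"object","properties":{"targets":{"type":"array"},"grip_force":{"type":"number"}},"required":["targets"]}

```bash
mkdir -p pics
cat > h.py <<'E'
import numpy as np, cv2
from workcell import env, optics
def cam(n):
    i=optics.camera_info(n); return np.array(i["camera_matrix"]),np.array(i["R"]),np.array(i["t"]).ravel()
def world(n,px,d):
    K,R,t=cam(n); c=np.linalg.inv(K)@np.array([px[0],px[1],1.])*d
    return R.T@(c-t)
def onplane(n,px,z):
    K,R,t=cam(n); r=R.T@np.linalg.inv(K)@np.array([px[0],px[1],1.]); o=-R.T@t
    return o+r*(z-o[2])/r[2]
E
python3 - <<'E'
from h import *
s=env.state();print(s["time_s"],s["ee_pos"],s["ee_rot"],s["force"],s["gripper_width"])
for n in("scene","side"):
    p,d=optics.grab_frame(n);cv2.imwrite(f"pics/{n}0.png",p[:,:,::-1]);np.save(f"{n}d.npy",d)
    for k,z in dict(blue_top=17.5,green_top=17.5,amber_top=17.5,gold_centre=28,silver_centre=28,confirm_top=22,cancel_top=22,jar=0,pearls=0,pliers=0).items():
        print(n,k,[(np.round(q["at"]).tolist(),round(q["conf"],2),onplane(n,q["at"],z).round()[:2].tolist()) for q in optics.place_of(n,k) if q["conf"]>.2])
E
```

```text
0.0 [5.74518249e+02 5.73067120e-03 2.31908448e+02] [-1.79895906e+02 -1.77699649e-03  9.00003546e+01] [-0.00538516 -0.55205995  0.26623066] 91.42962726314167
scene blue_top [([405.0, 275.0], 0.74, [465.0, 376.0]), ([370.0, 237.0], 0.72, [440.0, 279.0]), ([394.0, 206.0], 0.66, [339.0, 276.0])]
scene green_top [([219.0, 294.0], 0.63, [738.0, 131.0]), ([303.0, 280.0], 0.53, [608.0, 233.0])]
scene amber_top [([313.0, 211.0], 0.69, [468.0, 151.0]), ([219.0, 156.0], 0.21, [495.0, -108.0])]
scene gold_centre [([364.0, 237.0], 0.39, [454.0, 271.0]), ([296.0, 285.0], 0.36, [629.0, 232.0])]
scene silver_centre [([219.0, 146.0], 0.7, [478.0, -125.0])]
scene confirm_top [([229.0, 206.0], 0.74, [583.0, 8.0])]
scene cancel_top [([184.0, 183.0], 0.75, [607.0, -110.0])]
scene jar [([223.0, 293.0], 0.83, [728.0, 130.0])]
scene pearls [([139.0, 243.0], 0.98, [767.0, -78.0]), ([311.0, 209.0], 0.52, [456.0, 139.0])]
scene pliers [([126.0, 162.0], 0.64, [648.0, -274.0])]
side blue_top [([180.0, 179.0], 0.58, [443.0, 264.0]), ([176.0, 161.0], 0.49, [467.0, 382.0]), ([136.0, 189.0], 0.45, [328.0, 257.0])]
side green_top [([249.0, 174.0], 0.58, [617.0, 225.0])]
side amber_top [([208.0, 198.0], 0.55, [472.0, 139.0]), ([178.0, 184.0], 0.47, [428.0, 237.0])]
side gold_centre [([306.0, 187.0], 0.67, [701.0, 75.0]), ([300.0, 300.0], 0.64, [477.0, -266.0]), ([245.0, 179.0], 0.38, [583.0, 176.0])]
side silver_centre [([266.0, 250.0], 0.84, [492.0, -120.0])]
side confirm_top [([277.0, 215.0], 0.6, [578.0, -4.0])]
side cancel_top [([312.0, 236.0], 0.74, [600.0, -107.0])]
side jar [([307.0, 187.0], 0.97, [736.0, 122.0]), ([176.0, 181.0], 0.53, [440.0, 293.0]), ([369.0, 220.0], 0.25, [773.0, -77.0])]
side pearls [([369.0, 220.0], 0.84, [771.0, -79.0])]
side pliers [([387.0, 286.0], 0.96, [654.0, -272.0])]
```

View pics/scene0.png

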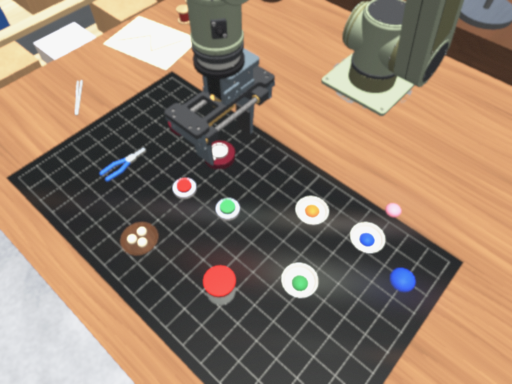

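View pics/side0.png

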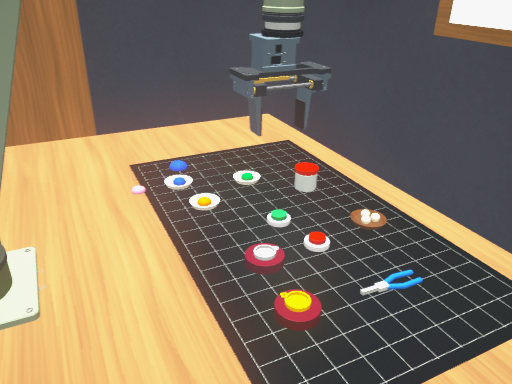

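Scene: the candidates for the blue stone are small blue in a dish (368,240), big blue (403,279) without a dish, and pink (394,210). I choose the small blue in the dish. Gold setting is at side (298,302), hidden in scene behind the gripper. Silver is at side (265,252), green button at scene (227,207), red at scene (184,185).

Run:
```python
from h import *
def cen(n,lo,hi,box):
    im=cv2.imread(f"pics/{n}0.png");h=cv2.cvtColor(im,cv2.COLOR_BGR2HSV)
    m=cv2.inRange(h,lo,hi);x0,y0,x1,y1=box;k=np.zeros_like(m);k[y0:y1,x0:x1]=m[y0:y1,x0:x1]
    ys,xs=np.nonzero(k);return np.array([xs.mean(),ys.mean()]),len(xs)
def tri(a,b):
    P=[]
    for n in("scene","side"):
        K,R,t=cam(n);P.append(K@np.c_[R,t])
    X=cv2.triangulatePoints(P[0],P[1],a.reshape(2,1),b.reshape(2,1)).ravel();return (X[:3]/X[3]).round(1)
bl=((105,130,60),(130,255,255))
for nm,c,a,b in(("blue",bl,(350,222,388,255),(165,174,193,190)),("bigblue",bl,(385,262,420,295),(165,157,192,173)),
  ("green",((50,100,60),(90,255,255)),(215,195,242,222),(265,205,292,222))):
    A,B=cen("scene",*c,a),cen("side",*c,b);print(nm,A,B,tri(A[0],B[0]))
B=cen("side",(22,120,80),(35,255,255),(275,285,325,320));print("gold",B,onplane("side",B[0],26))
a=cv2.imread("pics/scene0.png")[190:300,330:430];b=cv2.imread("pics/side0.png")[140:210,125:225]
cv2.imwrite("pics/crop.png",np.vstack([cv2.resize(a,None,fx=3,fy=3),cv2.resize(b,None,fx=3,fy=3)]))
```

```text
blue (array([366.56521739, 239.31884058]), 138) (array([178.98461538, 181.09230769]), 65) [442.5 275.3   7.5]
bigblue (array([402.39805825, 279.15728155]), 515) (array([177.72108844, 165.42857143]), 147) [469.9 377.3   6.2]
green (array([227.08843537, 206.10884354]), 147) (array([278.39726027, 214.1369863 ]), 146) [584.6   3.4  17.8]
gold (array([296.59354839, 300.25806452]), 465) [ 472.1507264  -262.13944433   26.        ]
```

View pics/crop.png

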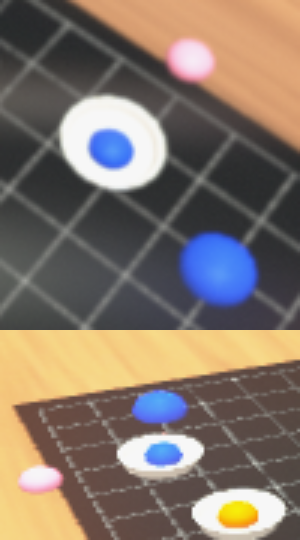

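The crop shows the small blue stone in its dish (scene 367,239), with the larger loose blue ball and the pink one apart from it. The choice stands, at about (442,275).

send_rows(
  targets=[
    [[0,0,0,-0.055,0.115,-0.03,1],[0,0,0,-0.055,0.115,-0.03,1],[0,0,0,-0.055,0.115,-0.03,1],[0,0,0,-0.055,0.115,-0.03,1],[0,0,0,-0.055,0.115,-0.03,1],[0,0,0,-0.055,0.115,-0.03,1],[0,0,0,-0.055,0.115,-0.03,1],[0,0,0,-0.055,0.115,-0.03,1],[0,0,0,-0.055,0.115,-0.03,1],[0,0,0,-0.055,0.115,-0.03,1],[0,0,0,-0.055,0.115,-0.03,1],[0,0,0,-0.055,0.115,-0.03,1]],
  ],
)

```text
time_s: 2.3
ee_pos: [442.6, 276.9, 160.6]
ee_rot: [180.0, -0.0, 90.0]
force: [-0.1, 0.1, 0.6]
gripper_width: 0.4
gripper_force: 0.0
```

```bash
cat >> h.py <<'E'
from scipy.spatial.transform import Rotation as Ro
def wlook(fn,lo,hi,z):
    s=env.state();p,d=optics.grab_frame("wrist");im=p[:,:,::-1].copy()
    i=optics.camera_info("wrist");K=np.array(i["camera_matrix"]);M=np.array(i["mount"])
    R=Ro.from_euler("xyz",s["ee_rot"],degrees=True).as_matrix();T=np.array(s["ee_pos"])
    m=cv2.inRange(cv2.cvtColor(im,cv2.COLOR_BGR2HSV),lo,hi)
    n,_,st,c=cv2.connectedComponentsWithStats(m);o=R@M[:3,3]+T
    print(s["time_s"],T.round(1),s["ee_rot"].round(1),s["gripper_width"].round(1))
    for k in range(1,n):
        if st[k,4]>150:
            r=R@M[:3,:3]@np.linalg.inv(K)@np.r_[c[k],1]
            dd=np.median(d[_==k]);print(c[k].round(),st[k,4],(o+r*(z-o[2])/r[2]).round(1),"depth",(o+r*dd).round(1))
    cv2.imwrite(fn,im)
E
python3 - <<'E'
from h import *
wlook("pics/w1.png",(105,130,60),(130,255,255),14)
E
```

```text
Traceback (most recent call last):
  File "h.py", line 18, in wlook
    print(s["time_s"],T.round(1),s["ee_rot"].round(1),s["gripper_width"].round(1))
                                                      ^^^^^^^^^^^^^^^^^^^^^^^^
AttributeError: 'float' object has no attribute 'round'
```

```bash
sed -i 's/s\["gripper_width"\].round(1)/s["gripper_width"]/; s/s\["ee_rot"\].round/np.array(s["ee_rot"]).round/' h.py
python3 - <<'E'
from h import *
wlook("pics/w1.png",(105,130,60),(130,255,255),14)
E
```

```text
2.35 [440.7 279.5 159.7] [-1.799e+02 -1.000e-01  9.010e+01] 0.35029390688119116
[293.  66.] 2647 [469.7 375.1  14. ] depth [469.7 375.1  14.1]
[259. 183.] 830 [442.8 274.6  14. ] depth [442.8 274.8  14.5]
```

View pics/w1.png

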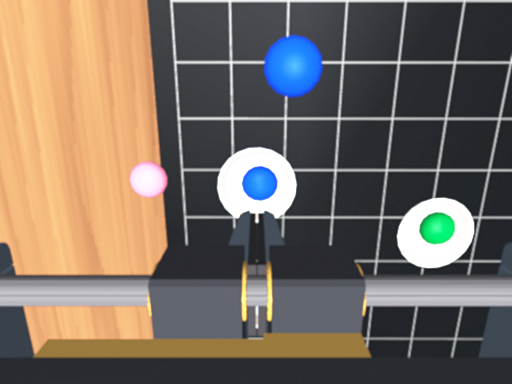

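The wrist view shows the blue stone in its dish at (259,183), which gives (443,275). The fingertips are nearly above it, so I go down and dwell.

send_rows(
  targets=[
    [[0,0,0,0,-0.01,-0.08,1],[0,0,0,0,0,-0.08,1],[0,0,0,0,0,-0.08,1],[0,0,0,0,0,-0.08,1],[0,0,0,0,0,-0.08,1],[0,0,0,0,0,-0.08,1],[0,0,0,0,0,0,1],[0,0,0,0,0,0,1],[0,0,0,0,0,0,1],[0,0,0,0,0,0,1],[0,0,0,0,0,0,1],[0,0,0,0,0,0,1]],
  ],
)

```text
time_s: 3.6
ee_pos: [443.2, 274.1, 65.2]
ee_rot: [180.0, -0.0, 90.0]
force: [-0.1, 1.0, 0.1]
gripper_width: 0.6
gripper_force: 0.0
```

send_rows(
  targets=[
    [[0,0,0,0,0,0,1],[0,0,0,0,0,0,1],[0,0,0,0,0,0,1],[0,0,0,0,0,0,1],[0,0,0,0,0,0,1],[0,0,0,0,0,0,1],[0,0,0,0,0,0,1],[0,0,0,0,0,0,1],[0,0,0,0,0,0,1],[0,0,0,0,0,0,1],[0,0,0,0,0,0,1],[0,0,0,0,0,0,1]],
  ],
)

```text
time_s: 4.8
ee_pos: [443.0, 274.0, 64.8]
ee_rot: [180.0, -0.0, 90.0]
force: [0.9, -0.9, 0.3]
gripper_width: 0.6
gripper_force: 0.0
```

send_rows(
  targets=[
    [[0,0,0,0,0,0,1],[0,0,0,0,0,0,1],[0,0,0,0,0,0,1],[0,0,0,0,0,0,1],[0,0,0,0,0,0.2,1],[0,0,0,0,0,0.2,1],[0,0,0,0,0,0.1,1]],
  ],
)

```text
time_s: 5.5
ee_pos: [444.3, 274.8, 168.0]
ee_rot: [179.7, -0.2, 90.0]
force: [0.2, 0.2, -0.1]
gripper_width: -0.1
gripper_force: 0.0
```

send_rows(
  targets=[
    [[0,0,0,0.01,-0.21,0,1],[0,0,0,0.01,-0.22,0,1],[0,0,0,0.01,-0.22,0,1],[0,0,0,0.01,-0.22,0,1],[0,0,0,0.01,-0.22,0,1],[0,0,0,0.01,-0.22,0,1],[0,0,0,0.01,-0.22,0,1],[0,0,0,0.01,-0.22,0,1],[0,0,0,0.01,-0.22,0,1],[0,0,0,0.01,-0.22,0,1],[0,0,0,0.01,-0.22,0,1],[0,0,0,0.01,-0.22,0,1]],
  ],
)

```text
time_s: 6.7
ee_pos: [466.7, -253.9, 164.9]
ee_rot: [180.0, -0.0, 90.0]
force: [0.9, 0.1, -0.1]
gripper_width: 0.5
gripper_force: 0.0
```

send_rows(
  targets=[
    [[0,0,0,0,0,0,1],[0,0,0,0,0,0,1],[0,0,0,0,0,0,1]],
  ],
)

```text
time_s: 7.0
ee_pos: [466.7, -251.0, 164.6]
ee_rot: [-180.0, -0.0, 90.0]
force: [-0.3, 0.0, -0.9]
gripper_width: 0.2
gripper_force: 0.0
```

Run:
```python
from h import *
wlook("pics/w2.png",(22,120,80),(35,255,255),26)
```

```text
7.0 [ 466.7 -251.   164.6] [-180.   -0.   90.] 0.2155642391453603
[264. 190.] 1807 [ 472.8 -260.4   26. ] depth [ 472.9 -261.4   22.8]
```

View pics/w2.png

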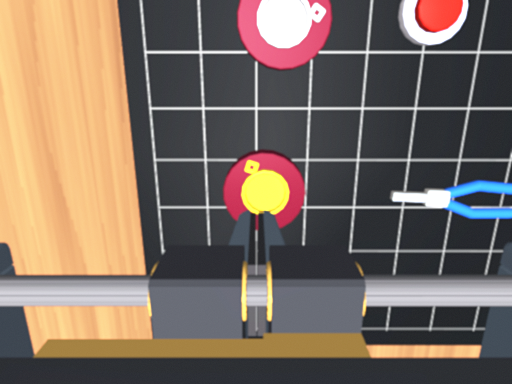

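The gold cup is at (265,192), with its loop at (252,167). That gives (473,-262), so I shift (+6,-11) and descend 92 mm.

send_rows(
  targets=[
    [[0,0,0,0.03,-0.055,0,1],[0,0,0,0,0,-0.09,1],[0,0,0,0,0,-0.09,1],[0,0,0,0,0,-0.09,1],[0,0,0,0,0,-0.09,1],[0,0,0,0,0,-0.09,1],[0,0,0,0,0,0,1],[0,0,0,0,0,0,1],[0,0,0,0,0,0,1],[0,0,0,0,0,0,1],[0,0,0,0,0,0,1],[0,0,0,0,0,0,1]],
  ],
)

```text
time_s: 8.25
ee_pos: [473.2, -263.1, 75.3]
ee_rot: [179.9, 0.0, 90.0]
force: [0.2, 0.6, 0.9]
gripper_width: 0.4
gripper_force: 0.0
```

send_rows(
  targets=[
    [[0,0,0,0,0,0,1],[0,0,0,0,0,0,1],[0,0,0,0,0,0,1],[0,0,0,0,0,0,1],[0,0,0,0,0,0,1],[0,0,0,0,0,0,1],[0,0,0,0,0,0,1],[0,0,0,0,0,0,1],[0,0,0,0,0,0,1],[0,0,0,0,0,0,1],[0,0,0,0,0,0,1],[0,0,0,0,0,0,1]],
  ],
)

```text
time_s: 9.45
ee_pos: [473.0, -263.0, 74.8]
ee_rot: [180.0, 0.0, 90.0]
force: [-0.6, -0.7, 0.5]
gripper_width: 0.7
gripper_force: 0.0
```

send_rows(
  targets=[
    [[0,0,0,0,0,0,1],[0,0,0,0,0,0,1],[0,0,0,0,0,0,1],[0,0,0,0,0,0,1],[0,0,0,0,0,0.2,1],[0,0,0,0,0,0.2,1],[0,0,0,0,0,0.1,1]],
  ],
)

```text
time_s: 10.15
ee_pos: [474.3, -263.7, 178.1]
ee_rot: [179.7, 0.1, 90.0]
force: [0.3, 1.1, -0.5]
gripper_width: 0.4
gripper_force: 0.0
```

send_rows(
  targets=[
    [[0,0,0,0.045,0.11,0,1],[0,0,0,0.045,0.11,0,1],[0,0,0,0.045,0.11,0,1],[0,0,0,0.045,0.11,0,1],[0,0,0,0.045,0.11,0,1],[0,0,0,0.045,0.11,0,1],[0,0,0,0.045,0.11,0,1],[0,0,0,0.045,0.11,0,1],[0,0,0,0.045,0.11,-0.05,1],[0,0,0,0.045,0.11,-0.05,1],[0,0,0,0.045,0.11,-0.05,1],[0,0,0,0.045,0.11,-0.05,1]],
  ],
)

```text
time_s: 11.35
ee_pos: [581.3, 1.9, 134.4]
ee_rot: [180.0, 0.0, 90.0]
force: [-0.2, 0.5, -0.2]
gripper_width: 0.5
gripper_force: 0.0
```

send_rows(
  targets=[
    [[0,0,0,0,0,0,1],[0,0,0,0,0,0,1],[0,0,0,0,0,0,1]],
  ],
)

```text
time_s: 11.65
ee_pos: [580.9, 0.2, 135.2]
ee_rot: [180.0, 0.0, 90.0]
force: [-0.4, 0.0, 0.0]
gripper_width: 0.5
gripper_force: 0.0
```

Run:
```python
from h import *
wlook("pics/w3.png",(50,100,60),(90,255,255),21)
```

```text
11.65 [5.809e+02 2.000e-01 1.352e+02] [180.   0.  90.] 0.5247518301274597
[262. 185.] 1336 [585.2   2.7  21. ] depth [585.2   2.9  21.8]
```

View pics/w3.png

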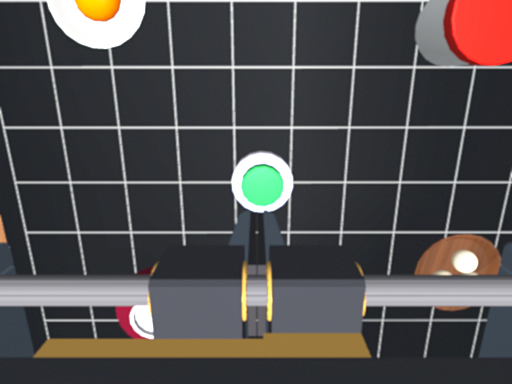

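The green button is at (262,185), which gives (585,2.7) with its top at 21.8. I centre on it and descend to just above.

send_rows(
  targets=[
    [[0,0,0,0.02,0.0125,0,1],[0,0,0,0,0,-0.1,1],[0,0,0,0,0,-0.1,1],[0,0,0,0,0,-0.1,1],[0,0,0,0,0,-0.1,1],[0,0,0,0,0,-0.04,1],[0,0,0,0,0,0,1],[0,0,0,0,0,0,1]],
  ],
)

```text
time_s: 12.5
ee_pos: [585.7, 3.3, 47.6]
ee_rot: [179.9, -0.0, 90.0]
force: [0.1, -1.0, 0.7]
gripper_width: 0.3
gripper_force: 0.0
```

send_rows(
  targets=[
    [[0,0,0,0,0,-0.01,1],[0,0,0,0,0,-0.01,1],[0,0,0,0,0,-0.01,1],[0,0,0,0,0,-0.01,1],[0,0,0,0,0,-0.01,1],[0,0,0,0,0,0,1],[0,0,0,0,0,0,1]],
  ],
)

```text
time_s: 13.2
ee_pos: [585.3, 3.5, 37.1]
ee_rot: [180.0, 0.0, 90.0]
force: [0.3, -0.4, 3.7]
gripper_width: 0.6
gripper_force: 1.8
```

Partly pressed (3.7 N). I continue to the stop.

send_rows(
  targets=[
    [[0,0,0,0,0,-0.005,1],[0,0,0,0,0,-0.005,1],[0,0,0,0,0,-0.005,1],[0,0,0,0,0,0,1],[0,0,0,0,0,0,1]],
  ],
)

```text
time_s: 13.7
ee_pos: [585.3, 3.5, 35.0]
ee_rot: [179.9, -0.0, 90.0]
force: [-1.3, 0.8, 11.9]
gripper_width: 0.5
gripper_force: 5.5
```

The force is 11.9 N with the commanded height below the stop, so the button is fully down. I release and retreat.

send_rows(
  targets=[
    [[0,0,0,0,0,0,1],[0,0,0,0,0,0.03,1],[0,0,0,0,0,0.05,1],[0,0,0,0,0,0.15,1],[0,0,0,0,0,0.2,1],[0,0,0,0,0,0.15,1],[0,0,0,0,0,0,1],[0,0,0,0,0,0,1],[0,0,0,0,0,0,1]],
  ],
)

```text
time_s: 14.6
ee_pos: [583.8, 3.5, 148.3]
ee_rot: [-179.8, -0.0, 90.0]
force: [0.3, -0.6, -0.8]
gripper_width: 0.4
gripper_force: 0.0
```

Run:
```python
from h import *
wlook("pics/w4.png",(50,100,60),(90,255,255),21)
print(env.job_done())
```

```text
14.6 [583.8   3.5 148.3] [-179.8   -0.    90. ] 0.3581987830576234
[259. 184.] 1211 [585.3   2.7  21. ] depth [585.3   3.   21.8]
the job is handed in; nothing more can be done
None
```

The arm pointed at the blue stone, then at the gold setting, for about two seconds each. It then pressed the green button to its stop (11.9 N); the cap sprang back to its 21.8 mm height, and the job was handed in at 14.6 s, with no verdict returned.

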